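Change over the bench clay extruder

TASK

Change the die on the bench extruder: press the spring catch so that the used die cassette pops loose, draw it out of the rail and stand it upright in the grey wash tray; then slide the clean cassette, die end first, along the rail until it is fully home and the catch clicks up behind it. Also snap every loose wooden bar down between its own pair of spring clips on the outfeed bed. Leave the jar and the beaker alone.

Things in the scene. Friction and masses are not known exactly. Their poses are not given: they have to be found in the camera images.
- rail_home (a point): Where a cassette's grip point is when it is fully home in the extruder's rail, 74 mm above the bench. x = direction of sliding in, z up, extruder at +y, outfeed bed at -y. A caught cassette rests up to 1.5 mm short of it; a solid stop lies 2 mm beyond. A spring plunger at the far end pushes the cassette back out (7.5 N when home, 4.2 N after 22 mm).
- rail_mouth (a point): Where a cassette's grip point is (138 mm to -x of rail_home, same axes and height, 74 mm) when it is set down ready on the open near part of the rail floor. The floor is 12 mm above the bench and 94 mm wide, its near end 33 mm to -x of here. Only from here to -x, or up to 8 mm to +x, is a cassette clear of the lips, to be lifted off or set down.
- extruder: The fixed bench extruder; origin on the bench under the centre of a home cassette's foot, axes as rail_home. Here x -78 to 55 mm: side walls with lips (top 32 mm up, 54 mm gap) hold the foot down with 2 mm play beside and above; x -78 to -111 mm: walls flare outwards, no lips. Barrel: y above 75 mm, top 115 mm up; hopper and motor: y above 190 mm, 200 mm high.
- catch (a joint): Spring catch in the rail floor, m pressed: 0 up, 0.009 bottom; 2.4 to 5.1 N. Its 7 mm tooth blocks a home cassette's near end; it is ramped, so a cassette sliding in pushes it down and it jumps up (under 0.001) behind it when home. Pressed to the bottom for 0.5 s, it lets the plunger push the cassette some 20 mm out over the tooth; the cassette then keeps it down.
- catch_pad (a point): Centre of the top of the catch's round black press pad, 26 mm in diameter, 36 mm above the bench when up; it moves with the catch. It stands beside the rail at x -42, y -85 mm from rail_home. Press it straight down 9 mm.
- used_die_grip (a point): Grip point of the used cassette, at first caught in the rail. Steel foot 100 x 70 x 12 mm (x, y, z); upright on it, 14 mm thick in y: black grip tab (32 mm long in x, top 80 mm above the underside) and die plate (46 mm long, 85 mm high, centred 48 mm to +x of the tab). Grip point: middle of the tab, 62 mm above the underside, 24 mm to -x of the foot's centre. 0.35 kg.
- clean_die_grip (a point): Grip point of the clean cassette, at first standing on the bench; size and axes as the used one, but its die has seven small holes instead of one 26 mm hole. x points to the die end, which goes into the rail first; z up. Pinch the tab across its y faces.
- clip0 (a point): Seat of the first clip pair: where the centre of a snapped-in bar lies, 38 mm above the bench; x along the bar, z up. At each end, 59 mm from the middle, a sprung steel leaf (65 mm high) has a round 10 mm nose, centre 49.5 mm up, which holds the bar's end down. A bar pressed straight down (10 to 15 N) spreads the leaves; not yet snapped it lies 24 mm too high.
- clip1 (a point): Seat of the second (middle) pair, as clip0, 66 mm to +y of it.
- clip2 (a point): Seat of the third pair (nearest to the rail), as clip0, 132 mm to +y of it.
- bed: The fixed outfeed bed that carries the three clip pairs: black plate 160 x 200 x 10 mm, origin at the centre of its underside. Each bar rests on two blocks 38 mm either side of its middle, with pins (tops 37 mm above the bench) 3 mm clear of its sides; between the blocks it is open down to the plate. All pairs start empty; any bar fits any pair.
- bar0_mid (a point): Centre of a loose wooden outfeed bar: 28 x 28 mm, 118 mm long along its x, both ends chamfered 9 mm at 45 degrees all round, so it may lie on any of its four long sides. 0.09 kg. Two or three such bars lie on the bench (None if absent).
- bar1_mid (a point): Centre of a loose wooden outfeed bar: 28 x 28 mm, 118 mm long along its x, both ends chamfered 9 mm at 45 degrees all round, so it may lie on any of its four long sides. 0.09 kg. Two or three such bars lie on the bench (None if absent).
- bar2_mid (a point): Centre of a loose wooden outfeed bar: 28 x 28 mm, 118 mm long along its x, both ends chamfered 9 mm at 45 degrees all round, so it may lie on any of its four long sides. 0.09 kg. Two or three such bars lie on the bench (None if absent).
- tray_in (a point): Centre of the inner floor of the fixed grey wash tray, 5 mm above the bench: inner 180 mm along x by 190 mm along y, walls 5 mm thick, rim 26 mm above the bench.
- jar: Bystander: glass jar 64 mm in diameter, 60 mm high; origin at the centre of its underside.
- beaker: Bystander: white cup 76 mm in diameter, 65 mm high; origin at the centre of its underside.
Mind the look-alikes: they are no part of the job. What is shaped like the part that bears used_die_grip but turquoise is not meant.

How it is judged:
On the way, in this order (a step that is already met when the one before it is completed fails the run):
1. the catch is pressed down with the used cassette in the rail (value of joint catch above 0.006 m and distance between used_die_grip and rail_home below 0.03 m), for 0.05 s.
2. the used cassette is out of the rail ((x of used_die_grip in the frame of rail_home below -0.12 m or horizontal distance between used_die_grip and rail_home above 0.15 m)), for 0.1 s.
3. the clean cassette is sliding in under the lips of the rail, holding the catch down (value of joint catch above 0.003 m and x of clean_die_grip in the frame of rail_home between -0.115 and -0.012 m and distance between clean_die_grip and rail_home below 0.116 m), for 0.05 s.
4. the clean cassette is home and the catch is up behind it (distance between clean_die_grip and rail_home below 0.006 m and angle between the x axis of clean_die_grip and the x axis of rail_home, either way round below 0.08 rad and value of joint catch below 0.003 m), for 0.2 s.
At the end, for the whole second after the job is handed in: Clean cassette home (within 6 mm, 0.08 rad), catch up (under 3 mm); used cassette upright (0.1 rad) and flat on the tray floor (grip point under 72 mm up, within 100 mm of the tray centre); every bar present snapped into a clip pair (within 7 mm and 0.12 rad of a seat) (all of step 4 and horizontal distance between used_die_grip and tray_in below 0.1 m and height (world z) of used_die_grip below 0.072 m and angle between used_die_grip's own z axis and vertical below 0.1 rad and ((distance between bar0_mid and clip0 below 0.007 m and angle between the x axis of bar0_mid and the x axis of clip0, either way round below 0.12 rad) or (distance between bar0_mid and clip1 below 0.007 m and angle between the x axis of bar0_mid and the x axis of clip1, either way round below 0.12 rad) or (distance between bar0_mid and clip2 below 0.007 m and angle between the x axis of bar0_mid and the x axis of clip2, either way round below 0.12 rad)) and ((distance between bar1_mid and clip0 below 0.007 m and angle between the x axis of bar1_mid and the x axis of clip0, either way round below 0.12 rad) or (distance between bar1_mid and clip1 below 0.007 m and angle between the x axis of bar1_mid and the x axis of clip1, either way round below 0.12 rad) or (distance between bar1_mid and clip2 below 0.007 m and angle between the x axis of bar1_mid and the x axis of clip2, either way round below 0.12 rad)) and ((distance between bar2_mid and clip0 below 0.007 m and angle between the x axis of bar2_mid and the x axis of clip0, either way round below 0.12 rad) or (distance between bar2_mid and clip1 below 0.007 m and angle between the x axis of bar2_mid and the x axis of clip1, either way round below 0.12 rad) or (distance between bar2_mid and clip2 below 0.007 m and angle between the x axis of bar2_mid and the x axis of clip2, either way round below 0.12 rad))); the robot touches nothing.
It fails at once if the jar is pushed more than 30 mm (distance of jar from where it was at the start of the episode above 0.03 m).
It fails at once if the beaker is pushed more than 30 mm (distance of beaker from where it was at the start of the episode above 0.03 m).
Of bar0, bar1, bar2 only 2 to 3 are there at a start; the rules pass over those that are not, and their reading is None.
At some moment in a run one of clean_die, bar0, bar1, bar2 may be knocked a few centimetres aside while the robot is not near it.
It also fails if it takes over 200 s, if anything falls off the work surface, if the arm or the gripper's body presses on something with over 40 N, if the wrist force passes 120 N, or if a joint passes its speed limit or range.

ROBOT

A 7-joint arm with a two-finger parallel gripper is mounted at the origin on the work surface. World frame = base frame: x ahead of the robot, y to its left, z up, the work surface at z = 0. Lengths are in m, angles in rad, forces in N, time in s.
With the tool pointing down it reaches from about 0.425 to 0.875 m from the base axis. Payload 8.4 kg.
Tool frame: the origin (TCP) lies at the very end of the fingers, on their centre line; the grasp point (between the pads) lies 19 mm behind it; z points along the fingers, y is the direction in which the jaws open and shut (so a half turn about z gives the same grasp; the last joint's range is limited). The gripper opens to 87 mm and grips with 3 to 60 N. Pads are 19 mm wide; open, the fingers measure 117 mm over their backs; the gripper's body (75 mm by 190 mm) begins 51 mm behind the grasp point.
Start: joints at [-1.254, 0.333, 0.04, 1.465, -0.013, 1.343, -0.059], TCP at [0.263, 0.595, 0.223] pointing down, gripper open.
Joint ranges: [-2.58, 2.58], [-0.38, 2.09], [-1.3, 1.39], [0.25, 2.4], [-1.5, 4.64], [0.08, 2.09], [-2.65, 2.65]. Speed limits (rad/s): [2.22, 2.22, 2.79, 2.79, 3.14, 3.14, 3.14].

INTERFACE

Orientations are given as a unit quaternion [x, y, z, w].
In Python, from cell import bot gives the robot as it stands. The module is installed in compiled form; this text tells all that it offers.
- The arm moves only by the tool arm_command, never from a script. Its argument "plan" is text: rows parted by semicolons, each of 7 numbers parted by spaces: the turn, a rotation vector about the tool's x, y, z in rad, then the shift along the tool's x, y, z in m, then the finger opening in m, from 0 to 0.087. A call has 1 to 5 rows; each row is the pose to reach, as a shift and turn from the pose measured when the call began, along the tool's axes at that moment; what a row does not reach only later rows make up. A row lasts 1/8 s, in which the tool goes at most 62.5 mm and 10.7 degrees, less where a joint would pass 70% of its speed; a pose out of reach is approached as far as the arm can. A call with a gripper value outside its range is refused whole. The fingers move at their own pace and stop on an object; "newtons" is the grip in N (left out, the last holds). Time passes only in rows, so rows that repeat a pose let the fingers close. It gives the time, the measured TCP pose, the force and the opening at its end, in the units of the state.
- bot.get_obs(): the state, without advancing time (a new reading comes with each control period).
- bot.grab_frame(name): name is "scene" or "top" or "wrist"; returns a dict with "frame" (420x560x3 uint8, red, green, blue), "z_map" (420x560 float32, m along the optical axis (not along the pixel's ray), 0 where there is no reading), "mtx" (3x3 intrinsics, pixels), "D" ([k1, k2, p1, p2, k3] as OpenCV has them; the pictures are not rectified), "world_to_cam" (4x4, takes a point from world to camera coordinates). Camera axes: x right, y down, z forward; pixel columns grow to the right and rows downward; lengths in m; the calibration is good to about 2 mm. A picture is of the moment at which its call begins.
- bot.hand_in(): hands the job in, once; it reports no verdict.
The state is a dict: "time_s": time; "qpos": joint angles; "joint_vel": joint speeds; "effort": joint torques, N m; "tool_pos": TCP position; "orientation": TCP orientation; "wrist_force": force on the tool from outside, world axes, zero at the start; "ft_torque": the same for the moment, N m; "gripper_width": finger opening in m.
Only numpy, scipy, OpenCV 4.12 (cv2) and the standard library are available. Lean on these libraries where they do the work, as an engineer would, in place of code of your own. Each camera call takes 0.05 s, during which the arm holds its last target. There are 200 camera calls.

## Working session

There is one attempt and no reset: what is moved stays moved. The work goes in short steps, Python scripts to look and compute and a tool call to move; the robot and the scene stay as the last step left them, time stands still between calls to the robot, and variables do not carry over. Pictures are saved under pics/ and viewed, about 12 in all and at most 16, crops included, and the job is handed in when it is done.

Besides the shell and the picture viewer there is one more tool, called after "Emit:" in YAML: its name, and indented under it one key for each argument. arm_command: Moves the arm, as the interface text tells. Its arguments: {"type":"object","properties":{"plan":{"type":"string"},"newtons":{"type":"number"}},"required":["plan"]}

```bash
mkdir -p pics
cat > h.py <<'E'
import numpy as np, cv2, pickle
from scipy.spatial.transform import Rotation as R
from cell import bot
def grab(n,save=None):
    f=bot.grab_frame(n)
    if save: cv2.imwrite('pics/'+save,f['frame'][:,:,::-1])
    return f
def world(f):
    """HxWx3 world points from depth"""
    z=f['z_map']; h,w=z.shape
    u,v=np.meshgrid(np.arange(w),np.arange(h))
    p=cv2.undistortPoints(np.stack([u,v],-1).reshape(-1,1,2).astype(float),f['mtx'],f['D']).reshape(h,w,2)
    c=np.dstack([p[...,0]*z,p[...,1]*z,z]); T=np.linalg.inv(f['world_to_cam'])
    W=c@T[:3,:3].T+T[:3,3]; W[z<=0]=np.nan
    return W
def ray(f,u,v,h):
    p=cv2.undistortPoints(np.array([[[u,v]]],float),f['mtx'],f['D'])[0,0]
    T=np.linalg.inv(f['world_to_cam']); d=T[:3,:3]@[p[0],p[1],1]; o=T[:3,3]
    return o+d*(h-o[2])/d[2]
def tool(): 
    s=bot.get_obs(); return np.array(s['tool_pos']),R.from_quat(s['orientation']),s
def to(target,yaw=None):
    """shift in tool axes and turn to reach TCP target, with tool pointing down and tool y axis at world angle yaw (mod pi)"""
    p,r,s=tool(); d=r.inv().apply(np.array(target)-p)
    y=r.apply([0,1,0]); cur=np.arctan2(y[1],y[0])
    if yaw is None: yaw=cur
    dy=(yaw-cur+np.pi/2)%np.pi-np.pi/2
    yn=np.array([np.cos(cur+dy),np.sin(cur+dy),0]); zn=np.array([0,0,-1.]); xn=np.cross(yn,zn)
    rv=(r.inv()*R.from_matrix(np.c_[xn,yn,zn])).as_rotvec()
    print('rot',rv.round(4),'shift',d.round(4),'t',round(s['time_s'],2),'q7',round(s['qpos'][6],2), 'F',np.round(s['wrist_force'],1),'w',round(s['gripper_width'],4))
E
python3 - <<'E'
from h import *
for n in('scene','top','wrist'):
    f=grab(n,n+'0.png'); pickle.dump(f,open(n+'0.pkl','wb'))
    T=np.linalg.inv(f['world_to_cam']); print(n,T.round(3).tolist(),f['mtx'][0,0],f['D'])
s=bot.get_obs();print(s)
a=[cv2.imread('pics/%s0.png'%n) for n in('scene','top')]
E
```

```text
scene [[-0.063, 0.661, -0.748, 1.552], [0.998, 0.03, -0.057, 0.054], [-0.016, -0.75, -0.661, 0.908], [0.0, 0.0, 0.0, 1.0]] 454.8185977443758 [-9.51505937e-05  0.00000000e+00  0.00000000e+00  0.00000000e+00
  0.00000000e+00]
top [[0.03, -0.994, 0.103, 0.489], [-0.999, -0.031, -0.012, 0.01], [0.015, -0.102, -0.995, 1.423], [0.0, 0.0, 0.0, 1.0]] 435.05555635357894 [-0.13962297  0.          0.          0.          0.        ]
wrist [[0.404, 0.876, 0.263, 0.189], [0.915, -0.386, -0.117, 0.627], [-0.001, 0.288, -0.958, 0.383], [0.0, 0.0, 0.0, 1.0]] 351.1816307535501 [-0.08983234  0.          0.          0.          0.        ]
{'time_s': 0.15, 'qpos': array([-1.25419574,  0.33374136,  0.0398741 ,  1.46606753, -0.01338702,
        1.34331791, -0.05851762]), 'joint_vel': array([-0.00044339, -0.0027365 ,  0.00098278, -0.00277159,  0.000595  ,
        0.00315084, -0.00229826]), 'effort': array([ 2.02440860e-03, -6.56836939e+01,  1.33639812e+00, -4.04108799e+01,
       -5.96494367e-02,  4.18091356e-02,  1.28824054e-04]), 'tool_pos': array([0.26242354, 0.59426303, 0.22186858]), 'orientation': array([ 2.06420268e-01,  9.78463219e-01, -6.28599409e-04, -8.42033708e-05]), 'wrist_force': array([-0.49475422,  0.03823862,  0.82893245]), 'ft_torque': array([0.03387755, 0.01675731, 0.03392956]), 'gripper_width': 0.08711836448428247}
```

View pics/scene0.png

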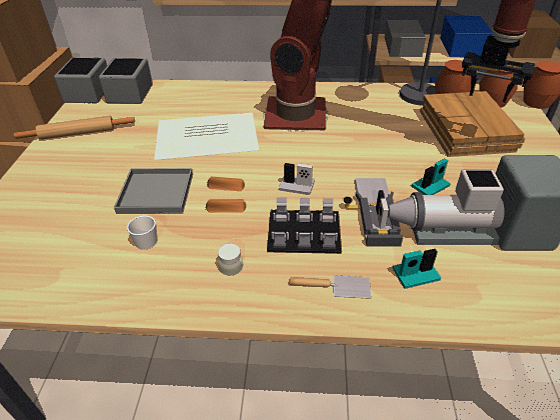

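View pics/top0.png

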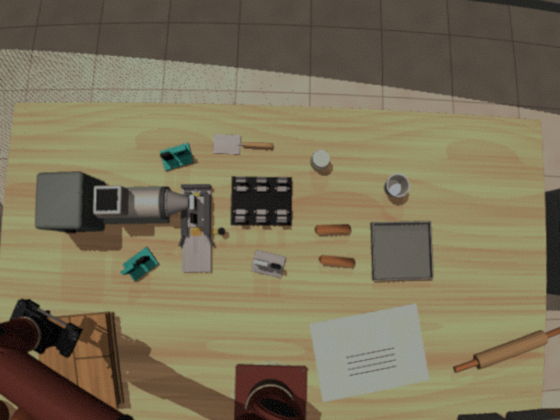

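The scene view shows two bars (225,184 and 225,206), the clean cassette at (297,180) with its die towards +y, and turquoise decoys. In the top view the rail is at (197,230), pad (221,231), bed (262,201), tray (401,251), bars (332,229) and (337,261).

Run:
```python
from h import *
f=pickle.load(open('top0.pkl','rb')); W=world(f); I=f['frame'].astype(int); hsv=cv2.cvtColor(f['frame'],cv2.COLOR_RGB2HSV)
s=pickle.load(open('scene0.pkl','rb')); V=world(s); hs=cv2.cvtColor(s['frame'],cv2.COLOR_RGB2HSV)
def rect(P,name):
    P=P[~np.isnan(P[:,0])].astype(np.float32)
    c,wh,a=cv2.minAreaRect(P[:,:2]*1000); b=cv2.boxPoints((c,wh,a)); e=[b[1]-b[0],b[2]-b[1]]; L=max(e,key=np.linalg.norm)
    print(name,len(P),'c',np.round(c,1),'wh',np.round(wh,1),'long ang',round(np.degrees(np.arctan2(L[1],L[0])),1),'z med',np.round(np.nanmedian(P[:,2]),4),'max',P[:,2].max().round(4))
def reg(M,u0,v0,u1,v1):
    o=np.zeros(M.shape,bool);o[v0:v1,u0:u1]=M[v0:v1,u0:u1];return o
z=W[...,2]
print('bench',np.nanmedian(z[160:180,420:520]), 'scene bench',np.nanmedian(V[250:280,100:200,2]))
br=(z>0.012)
for n,b in dict(barA=(305,215,360,244),barB=(310,246,365,276),jar=(305,145,335,172),beaker=(380,170,415,205),clean=(245,240,295,285),tray=(365,215,440,290),bed=(225,170,298,232)).items():
    M=reg(z>(0.006 if n=='bed' else 0.013),*b); rect(W[M],n)
    k=W[M]
M=reg((z>0.055),245,240,295,285);rect(W[M],'clean high'); M=reg((z>0.006)&(z<.02),245,240,295,285);rect(W[M],'clean foot')
M=reg((z>0.055)&(z<.1),185,205,212,275);rect(W[M],'used high')
M=reg((z>0.005)&(z<.02),180,225,212,280);rect(W[M],'rail floor')
M=reg((z>0.026)&(z<.042)&(hsv[...,2]<60),214,222,230,240);rect(W[M],'pad')
M=reg((z>0.045),225,170,298,232);
n,l,st,ce=cv2.connectedComponentsWithStats(M.astype(np.uint8))
for i in range(1,n):
    if st[i,4]>8: rect(W[l==i],'leaf')
for nm,F,b in(('top',f,(165,165,305,290)),):
    im=F['frame'][b[1]:b[3],b[0]:b[2],::-1]; cv2.imwrite('pics/crop0.png',cv2.resize(im,None,fx=5,fy=4.8,interpolation=cv2.INTER_CUBIC))
im=s['frame'][150:265,255:455,::-1]; cv2.imwrite('pics/crop1.png',cv2.resize(im,None,fx=4,fy=4,interpolation=cv2.INTER_CUBIC))
```

```text
bench 0.00047088156846830653 scene bench -0.0009556950729165403
barA 310 c [ 560.3 -185.7] wh [ 27.9 117.3] long ang -85.7 z med 0.0278 max 0.0356
barB 296 c [ 457.2 -203.5] wh [118.9  28. ] long ang 85.4 z med 0.0279 max 0.0358
jar 324 c [ 780.2 -138.5] wh [59.7 58.6] long ang 25.9 z med 0.0588 max 0.0692
beaker 296 c [ 703.9 -388. ] wh [73.8 74. ] long ang -77.6 z med 0.0494 max 0.0706
clean 358 c [441.6  19.9] wh [98.8 69.6] long ang 78.5 z med 0.0163 max 0.0907
tray 500 c [ 495.1 -417.1] wh [189.5 205. ] long ang -87.2 z med 0.0254 max 0.0355
bed 2819 c [644.6  48.9] wh [201.6 233.9] long ang -87.0 z med 0.0116 max 0.0725
clean high 120 c [442.1  22.6] wh [86.2 14.2] long ang 78.5 z med 0.0835 max 0.0907
clean foot 572 c [447.1  15.2] wh [139.1 158.4] long ang -86.0 z med 0.0121 max 0.02
used high 120 c [589.5 265.6] wh [57.7 31.7] long ang 2.9 z med 0.0896 max 0.0997
rail floor 1159 c [469.4 254.5] wh [171.6 101.8] long ang 1.6 z med 0.0124 max 0.02
pad 27 c [540.7 171.2] wh [17. 17.] long ang -58.6 z med 0.0368 max 0.0411
leaf 62 c [707.  115.6] wh [18.1 26.1] long ang -89.5 z med 0.0568 max 0.0703
leaf 63 c [708.9  48.9] wh [18.1 25.8] long ang -87.7 z med 0.0577 max 0.0725
leaf 50 c [708.9 -17.6] wh [14.9 25.3] long ang -88.5 z med 0.0571 max 0.071
leaf 53 c [581.2 113.9] wh [17.1 25.8] long ang -87.6 z med 0.0565 max 0.0689
leaf 50 c [583.2  47.8] wh [17.1 25.5] long ang -88.3 z med 0.0586 max 0.0694
leaf 45 c [583.6 -18.3] wh [13.8 25.7] long ang -87.2 z med 0.0582 max 0.0717
```

View pics/crop0.png

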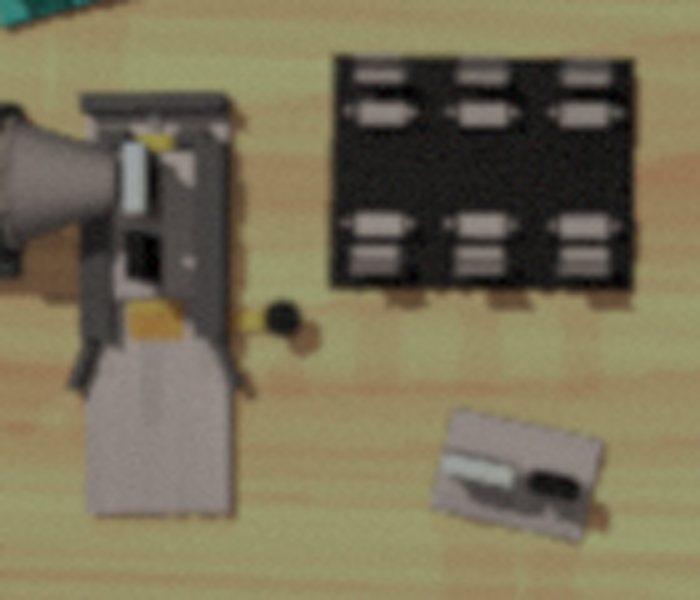

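View pics/crop1.png

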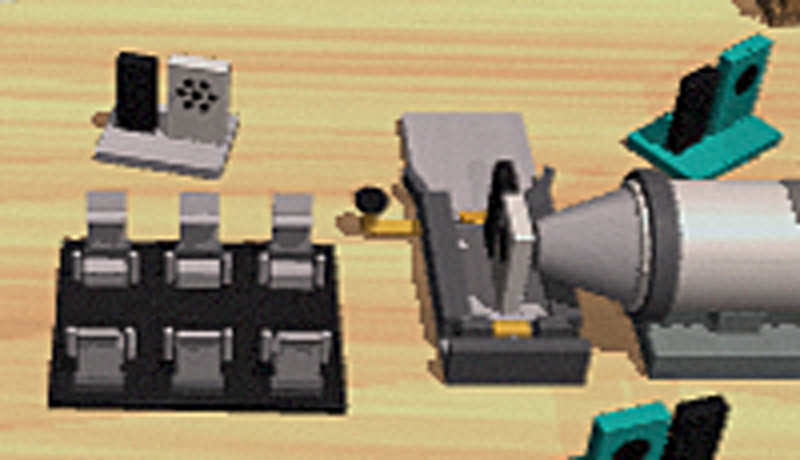

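Crops: the one-holed used die is caught in the rail (tab at 143,255 in crop 0, die plate at 135,178), the pad is at (283,318), and the clean cassette's seven-hole die is at its upper left (477,470), facing +y.

Run:
```python
from h import *
p,r,s=tool(); print(p,r.as_matrix().round(3).tolist())
to([0.50,0.18,0.30],0.04)
```

```text
[0.26242354 0.59426303 0.22186858] [[-0.915, 0.404, -0.0], [0.404, 0.915, -0.001], [-0.0, -0.001, -1.0]]
rot [-1.100e-03  8.000e-04  1.115e+00] shift [-0.3847 -0.2831 -0.0777] t 0.15 q7 -0.06 F [-0.5  0.   0.8] w 0.0871
```

Emit:
arm_command:
  plan: "0 0 0.15 0 0 -0.06 0.087;0 0 0.3 -0.06 -0.04 -0.078 0.087;0 0 0.5 -0.12 -0.08 -0.078 0.087;0 0 0.65 -0.17 -0.12 -0.078 0.087;0 0 0.8 -0.22 -0.16 -0.078 0.087"

```text
time_s: 0.78
tool_pos: [0.3886, 0.3785, 0.2999]
orientation: [0.573, 0.819, -0.001, 0.0]
wrist_force: [0.3, 0.5, 0.3]
gripper_width: 0.087
```

```bash
python3 -c "
from h import *
to([0.50,0.18,0.30],0.04)"
```

```text
rot [-0.0007  0.0009  0.3097] shift [-2.246e-01  3.670e-02  1.000e-04] t 0.78 q7 -0.49 F [0.3 0.5 0.3] w 0.087
```

Emit:
arm_command:
  plan: "0 0 0.18 -0.06 0.01 0 0;0 0 0.31 -0.12 0.02 0 0;0 0 0.31 -0.18 0.03 0 0;0 0 0.31 -0.2246 0.0367 0 0;0 0 0.31 -0.2246 0.0367 0 0"

```text
time_s: 1.4
tool_pos: [0.5015, 0.1758, 0.3002]
orientation: [0.695, 0.719, -0.001, 0.001]
wrist_force: [-1.0, 0.5, -0.6]
gripper_width: 0.0451
```

Run:
```python
from h import *
f=grab('wrist','w1.png'); pickle.dump(f,open('w1.pkl','wb')); to([0.541,0.171,0.06],0.04)
W=world(f); v=cv2.cvtColor(f['frame'],cv2.COLOR_RGB2HSV)[...,2]
z=W[...,2]
M=((z>.03)&(z<.042)&(v<70)&(abs(W[...,0]-.541)<.03)&(abs(W[...,1]-.171)<.03)).astype(np.uint8)
ys,xs=np.nonzero(M); print(len(xs), W[M>0].mean(0), W[M>0].min(0),W[M>0].max(0), xs.mean(),ys.mean(), ray(f,xs.mean(),ys.mean(),.036))
# high tab of used
M=(z>.085)&(z<.105)&(abs(W[...,0]-.59)<.08)&(abs(W[...,1]-.26)<.03)
P=W[M][:,:2].astype(np.float32)*1000; print(len(P), cv2.minAreaRect(P) if len(P)>5 else '')
T=(z>.085)&(z<.098)&(v<70)&M; print('tab',T.sum(),W[T].mean(0) if T.any() else '',)
```

```text
rot [-0.0007  0.001  -0.0036] shift [-0.0088  0.0404  0.24  ] t 1.45 q7 -0.37 F [-0.3 -0.4 -0. ] w 0.0408
304 [0.5396902  0.17319202 0.03536221] [0.52737688 0.16079306 0.03308874] [0.55133648 0.1852226  0.03734759] 311.86842105263156 173.48355263157896 [0.53962333 0.173338   0.036     ]
1415 ((603.2100219726562, 271.5024108886719), (86.54557800292969, 35.42666244506836), 2.1303443908691406)
tab 414 [0.57570123 0.259477   0.09094012]
```

View pics/w1.png

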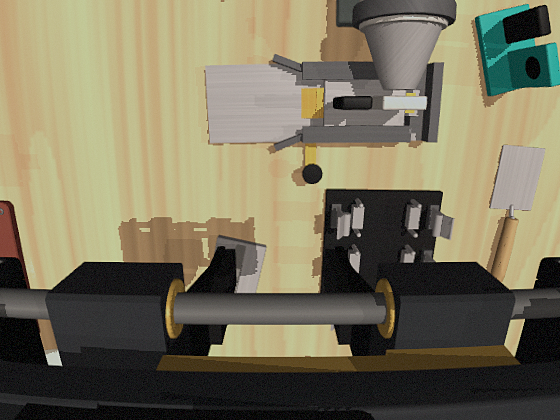

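Wrist view: pad at (312,173), used tab (352,102) and die plate (405,102) in the rail. The pad lies at (0.5396, 0.1733).

Emit:
arm_command:
  plan: "0 0 0 -0.0065 0.0385 0.06 0;0 0 0 -0.0065 0.0385 0.12 0;0 0 0 -0.0065 0.0385 0.18 0;0 0 0 -0.0065 0.0385 0.235 0;0 0 0 -0.0065 0.0385 0.25 0"

```text
time_s: 2.08
tool_pos: [0.5359, 0.1738, 0.0465]
orientation: [0.693, 0.721, -0.004, -0.001]
wrist_force: [-0.2, 0.6, 1.8]
gripper_width: 0.0009
```

Run:
```python
from h import *
to([0.5396,0.1733,0.027],0.04)
f=pickle.load(open('w1.pkl','rb')); W=world(f); z=W[...,2]; X,Y=W[...,0],W[...,1]
g=cv2.cvtColor(f['frame'],cv2.COLOR_RGB2HSV)
# near floor strip: edges of the grey floor
M=(z>.007)&(z<.017)&(g[...,1]<60)&(X>.41)&(X<.50)&(Y>.18)&(Y<.33)
pts=W[M]; 
c,wh,a=cv2.minAreaRect(pts[:,:2].astype(np.float32)*1000);print(c,wh,a)
bs=np.arange(.415,.485,.005); lo=[];hi=[]
for b in bs:
    q=pts[(pts[:,0]>=b)&(pts[:,0]<b+.005),1]; lo.append(np.percentile(q,1));hi.append(np.percentile(q,99))
for e in(lo,hi): k=np.polyfit(bs+.0025,e,1); print('edge yaw deg',np.degrees(np.arctan(k[0])),np.polyval(k,.45))
M2=(z>.026)&(z<.036)&(X>.50)&(X<.64)&(Y>.2)&(Y<.235)
p2=W[M2]; bs=np.arange(.53,.63,.005); lo=[np.percentile(p2[(p2[:,0]>=b)&(p2[:,0]<b+.005),1],1) for b in bs]; k=np.polyfit(bs,lo,1); print('wall yaw',np.degrees(np.arctan(k[0])))
```

```text
rot [-0.0068  0.0034 -0.0017] shift [-0.0005  0.0038  0.0195] t 2.08 q7 -0.2 F [-0.2  0.6  1.8] w 0.0009
(455.0202941894531, 253.52435302734375) (89.96265411376953, 96.43702697753906) 0.04307513311505318
edge yaw deg 3.4263841744828807 0.20732823210202983
edge yaw deg 2.1059644490308047 0.29936092378807605
wall yaw 2.2953703907804424
```

Emit:
arm_command:
  plan: "-0.007 0.003 0 0 0.003 0.010 0;-0.007 0.003 0 0 0.003 0.0175 0;-0.007 0.003 0 0 0.003 0.0195 0;-0.007 0.003 0 0 0.003 0.0205 0;-0.007 0.003 0 0 0.003 0.0205 0"

```text
time_s: 2.7
tool_pos: [0.5398, 0.1746, 0.0273]
orientation: [0.693, 0.721, 0.001, 0.0]
wrist_force: [-0.2, 2.1, 6.6]
gripper_width: 0.0003
```

Emit:
arm_command:
  plan: "0 0 0 0 0 0.001 0;0 0 0 0 0 0.001 0;0 0 0 0 0 0.001 0;0 0 0 0 0 0.001 0;0 0 0 0 0 0.001 0"

```text
time_s: 3.32
tool_pos: [0.5402, 0.1747, 0.0273]
orientation: [0.693, 0.721, 0.002, 0.001]
wrist_force: [-2.2, 1.2, 7.0]
gripper_width: 0.0004
```

Run:
```python
from h import *
to([0.5396,0.1733,0.027],0.04)
f=grab('top'); W=world(f); z=W[...,2]
for F in (pickle.load(open('top0.pkl','rb')),f):
    W=world(F); z=W[...,2]; v=F['frame'].max(2)
    M=(z>.08)&(z<.1)&(W[...,0]>.5)&(W[...,0]<.68)&(abs(W[...,1]-.26)<.012); x=W[M][:,0]; print(len(x),x.min(),np.percentile(x,[2,50,98]))
cv2.imwrite('pics/c2.png',cv2.resize(f['frame'][170:290,160:300,::-1],None,fx=4,fy=4))
```

```text
rot [ 0.0034 -0.0019 -0.0016] shift [-0.0014 -0.0007  0.0003] t 3.33 q7 -0.18 F [-2.2  1.2  7. ] w 0.0004
114 0.5608458509603118 [0.56331779 0.60625211 0.64618889]
29 0.6063338196747484 [0.60784225 0.6158069  0.6252446 ]
```

Emit:
arm_command:
  plan: "0 0 0 0 0 -0.03 0;0 0 0 0 0 -0.09 0.04;0 0 0 0 0 -0.15 0.087;0 0 0 -0.04 0 -0.19 0.087;0 0 0 -0.04 0 -0.19 0.087"

```text
time_s: 4.0
tool_pos: [0.5434, 0.1309, 0.2213]
orientation: [0.695, 0.719, 0.005, 0.002]
wrist_force: [0.5, -0.5, -0.4]
gripper_width: 0.0327
```

Run:
```python
from h import *
f=grab('wrist','w2.png'); W=world(f); z=W[...,2];v=f['frame'].max(2)
M=(z>.085)&(z<.104)&(W[...,0]>.5)&(W[...,0]<.68)&(abs(W[...,1]-.26)<.02)
for n,Q in (('tab',M&(v<80)),('die',M&(v>110))):
    P=W[Q]; print(n,len(P),P.mean(0).round(4),cv2.minAreaRect(P[:,:2].astype(np.float32)*1000))
to([0.557,0.259,0.25],0.042+np.pi/2)
```

```text
tab 842 [0.5617 0.2571 0.0922] ((582.8525390625, 258.9193115234375), (84.14176177978516, 13.182341575622559), 2.3079302310943604)
die 1255 [0.6058 0.2625 0.0956] ((587.5847778320312, 265.9022521972656), (94.0616683959961, 25.77644157409668), 1.9606143236160278)
rot [ 0.0026 -0.0078  1.5641] shift [ 0.1257  0.0195 -0.0304] t 4.05 q7 -0.21 F [-0.4 -0.2 -1. ] w 0.0366
```

View pics/w2.png

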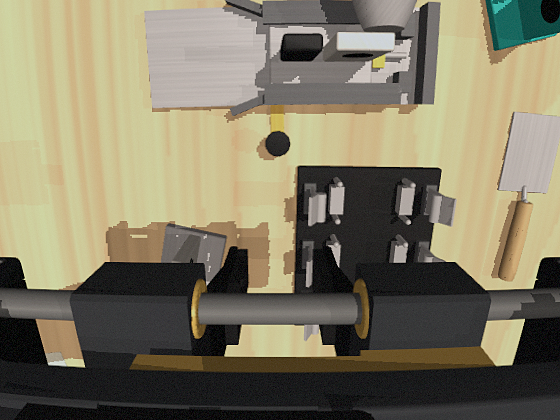

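Wrist view: the cassette has popped back (tab 302,47; die 365,42), about 20 mm out over the catch.

Emit:
arm_command:
  plan: "0 0 0.18 0.03 0.005 -0.03 0.06;0 0 0.36 0.06 0.01 -0.03 0.06;0 0 0.54 0.09 0.015 -0.03 0.06;0 0 0.72 0.1257 0.0195 -0.03 0.06;0 0 0.9 0.1257 0.0195 -0.03 0.06"

```text
time_s: 4.68
tool_pos: [0.5553, 0.2633, 0.2474]
orientation: [0.938, 0.346, 0.002, -0.001]
wrist_force: [0.4, -0.6, -0.7]
gripper_width: 0.0598
```

```bash
python3 -c "
from h import *
to([0.556,0.258,0.2],0.040+np.pi/2)"
```

```text
rot [-0.0011 -0.0046  0.6657] shift [-0.0032  0.0045  0.0474] t 4.67 q7 -1.26 F [ 0.4 -0.6 -0.7] w 0.0598
```

Emit:
arm_command:
  plan: "0 -0.004 0.18 0 0 0 0.06;0 -0.004 0.36 0 0 0 0.06;0 -0.004 0.54 0 0 0.02 0.06;0 -0.004 0.666 -0.003 0.0045 0.0474 0.06;0 -0.004 0.666 -0.003 0.0045 0.0474 0.06"

```text
time_s: 5.3
tool_pos: [0.5543, 0.2577, 0.1971]
orientation: [1.0, 0.02, -0.002, 0.001]
wrist_force: [0.1, 0.5, 0.7]
gripper_width: 0.0599
```

```bash
python3 -c "
from h import *
f=grab('wrist','w3.png')
to([0.556,0.258,0.055],0.040+np.pi/2)
W=world(f); z=W[...,2];v=f['frame'].max(2)
M=(z>.085)&(z<.104)&(W[...,0]>.5)&(W[...,0]<.68)&(abs(W[...,1]-.26)<.02)
P=W[M&(v<80)]; print(len(P),P.mean(0).round(4),P.min(0),P.max(0))
"
```

```text
rot [0.0004 0.0023 0.0028] shift [0.0011 0.0002 0.1438] t 5.35 q7 -1.88 F [ 0.7 -0.7  0.4] w 0.0601
653 [0.5585 0.2586 0.0925] [0.54207158 0.25161038 0.08566476] [0.57324115 0.26541472 0.09549643]
```

View pics/w3.png

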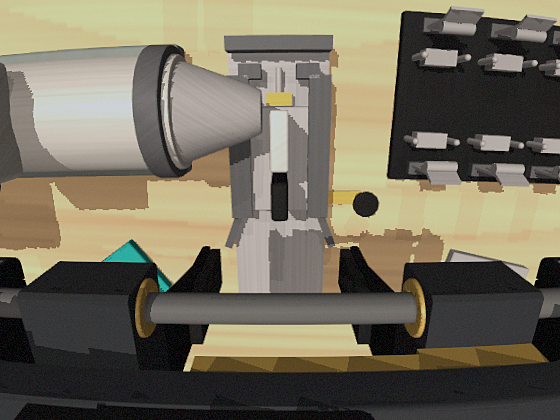

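Wrist view: the tab (280,197) is centred between the open fingers at (0.557, 0.2585), and nothing is beside it.

Emit:
arm_command:
  plan: "0 0.002 0.003 0.003 0.0008 0.05 0.06;0 0.002 0.003 0.003 0.0008 0.1 0.06;0 0.002 0.003 0.003 0.0008 0.13 0.06;0 0.002 0.003 0.003 0.0008 0.141 0.06;0 0.002 0.003 0.003 0.0008 0.142 0.06"
  newtons: 40

```text
time_s: 5.98
tool_pos: [0.5583, 0.2579, 0.0575]
orientation: [1.0, 0.021, 0.0, 0.0]
wrist_force: [0.7, -0.1, 0.6]
gripper_width: 0.06
```

Emit:
arm_command:
  plan: "0 0 0 0 0 0 0;0 0 0 0 0 0 0;0 0 0 0 0 0 0;0 0 0 0 0 0 0;0 0 0 0 0 0 0"

```text
time_s: 6.6
tool_pos: [0.5583, 0.258, 0.0575]
orientation: [1.0, 0.021, 0.0, 0.0]
wrist_force: [0.0, -0.5, 0.9]
gripper_width: 0.0181
```

```bash
python3 -c "
from h import *
to([0.557-.145,0.2585-.006,0.055],0.040+np.pi/2)"
```

```text
rot [ 0.0001 -0.0002  0.0014] shift [-0.1464 -0.0006  0.0025] t 6.6 q7 -1.8 F [ 0.  -0.5  0.9] w 0.0181
```

Emit:
arm_command:
  plan: "0 0 0 0 0 0 0;0 0 0 0 0 0 0;0 0 0 -0.01 0 0 0;0 0 0 -0.03 0 0 0;0 0 0 -0.05 0 0 0"

```text
time_s: 7.22
tool_pos: [0.5076, 0.2557, 0.0576]
orientation: [1.0, 0.021, 0.0, -0.0]
wrist_force: [0.5, 0.5, 0.9]
gripper_width: 0.0136
```

Emit:
arm_command:
  plan: "0 0 0 -0.03 0 0 0;0 0 0 -0.055 0 0 0;0 0 0 -0.072 0 0 0;0 0 0 -0.075 0 0 0;0 0 0 -0.075 0 0 0"

```text
time_s: 7.85
tool_pos: [0.4328, 0.2527, 0.0576]
orientation: [1.0, 0.021, 0.0, -0.0]
wrist_force: [-0.3, 0.0, -3.0]
gripper_width: 0.0137
```

```bash
python3 -c "
from h import *
to([0.44,0.2535,0.0575],0.040+np.pi/2)"
```

```text
rot [-0.     -0.0006  0.0013] shift [ 0.0073 -0.0005  0.0001] t 7.85 q7 -2.01 F [-0.3  0.  -3. ] w 0.0137
```

Emit:
arm_command:
  plan: "0 0 0 0 0 -0.04 0;0 0 0 0 0 -0.09 0;0 0 0 0.02 0.03 -0.14 0;0 0 0 0.04 0.08 -0.14 0;0 0 0 0.06 0.14 -0.14 0"

```text
time_s: 8.48
tool_pos: [0.4995, 0.1149, 0.1983]
orientation: [1.0, 0.021, 0.001, -0.0]
wrist_force: [0.7, 0.4, -3.2]
gripper_width: 0.0137
```

```bash
python3 -c "
from h import *
to([0.471,-0.418,0.19],0.040+np.pi/2)
f=grab('top','t3.png');W=world(f);z=W[...,2]
def R(b,lo,hi):
    u0,v0,u1,v1=b; P=W[v0:v1,u0:u1].reshape(-1,3); P=P[(P[:,2]>lo)&(P[:,2]<hi)]; print(len(P),cv2.minAreaRect(P[:,:2].astype(np.float32)*1000))
R((305,215,360,244),.013,.04);R((310,246,365,276),.013,.04);R((365,215,440,290),.018,.04)
"
```

```text
rot [-0.0005 -0.0021  0.0025] shift [-0.0511  0.5313  0.0079] t 8.47 q7 -1.79 F [ 0.7  0.4 -3.2] w 0.0137
307 ((560.1863403320312, -186.82827758789062), (28.186634063720703, 115.09469604492188), 4.680813789367676)
297 ((457.1614990234375, -203.46951293945312), (118.51322937011719, 28.11298179626465), 85.35814666748047)
427 ((495.5914306640625, -416.29840087890625), (190.3845672607422, 202.50059509277344), 3.3240034580230713)
```

Emit:
arm_command:
  plan: "0 0 0 0 0.06 0 0;0 0 0 0 0.12 0 0;0 0 0 0 0.18 0 0;0 0 0 0 0.24 0 0;0 0 0 0 0.30 0 0"

```text
time_s: 9.15
tool_pos: [0.5118, -0.1973, 0.1997]
orientation: [1.0, 0.016, 0.002, 0.002]
wrist_force: [1.6, 1.5, -3.5]
gripper_width: 0.0139
```

Emit:
arm_command:
  plan: "0 0 0 -0.01 0.06 0 0;0 0 0 -0.03 0.12 0 0;0 0 0 -0.048 0.18 0 0;0 0 0 -0.051 0.231 0 0;0 0 0 -0.051 0.231 0 0"

```text
time_s: 9.78
tool_pos: [0.4648, -0.4358, 0.1997]
orientation: [1.0, 0.012, 0.001, 0.003]
wrist_force: [-0.9, 0.1, -2.8]
gripper_width: 0.0139
```

```bash
python3 -c "
from h import *
to([0.471,-0.418,0.0515],0.040+np.pi/2)
f=grab('top','t4.png')
cv2.imwrite('pics/t4c.png',cv2.resize(f['frame'][140:300,290:450,::-1],None,fx=3.5,fy=3.5))
"
```

```text
rot [ 0.0067 -0.001  -0.016 ] shift [ 0.0064 -0.0186  0.148 ] t 9.78 q7 -0.54 F [-0.9  0.1 -2.8] w 0.0139
```

View pics/t4c.png

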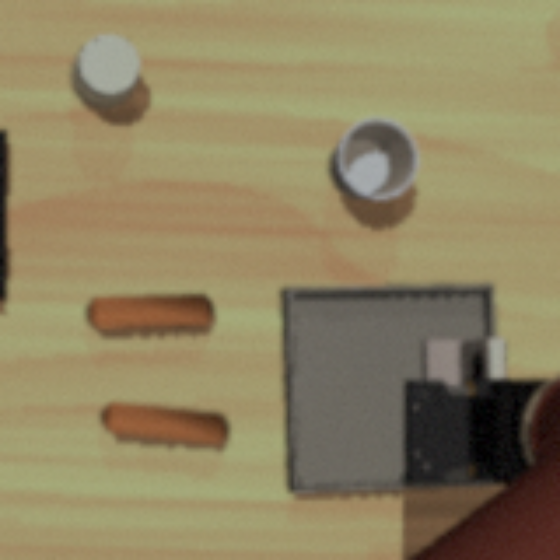

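Top crop: the cassette is held over the tray (offset is height parallax), with the bars, jar and beaker untouched. Now I lower it.

Emit:
arm_command:
  plan: "0.006 0 -0.016 0.006 -0.0186 0.05 0;0.006 0 -0.016 0.006 -0.0186 0.1 0;0.006 0 -0.016 0.006 -0.0186 0.135 0;0.006 0 -0.016 0.006 -0.0186 0.1465 0;0.006 0 -0.016 0.006 -0.0186 0.1485 0"

```text
time_s: 10.45
tool_pos: [0.473, -0.4144, 0.0513]
orientation: [1.0, 0.022, 0.001, -0.001]
wrist_force: [0.6, -0.8, -2.6]
gripper_width: 0.0136
```

```bash
python3 -c "
from h import *
to([0.471,-0.418,0.0510],0.040+np.pi/2)
"
```

```text
rot [-0.0012 -0.0018  0.0044] shift [-0.0021  0.0035  0.0003] t 10.45 q7 -0.47 F [ 0.6 -0.8 -2.6] w 0.0136
```

Emit:
arm_command:
  plan: "0 0 0 0 0 0.0005 0.02;0 0 0 0 0 0.0005 0.03;0 0 0 0 0 0.0005 0.04;0 0 0 0 0 0.0005 0.05;0 0 0 0 0 -0.02 0.05"

```text
time_s: 11.08
tool_pos: [0.4722, -0.4137, 0.0709]
orientation: [1.0, 0.022, -0.0, -0.001]
wrist_force: [0.6, -0.3, -0.1]
gripper_width: 0.0478
```

Emit:
arm_command:
  plan: "0 0 0 0 0 -0.04 0.05;0 0 0 0 0 -0.09 0.05;0 0 0 0 0 -0.14 0.05;0 0 0 0 -0.06 -0.16 0.05;0 0 0 0 -0.12 -0.16 0.05"

```text
time_s: 11.7
tool_pos: [0.4669, -0.2955, 0.2339]
orientation: [1.0, 0.02, 0.001, -0.001]
wrist_force: [1.5, 1.5, 0.6]
gripper_width: 0.0497
```

```bash
python3 -c "
from h import *
f=grab('top','t5.png');W=world(f);z=W[...,2]
M=(z>.06)&(z<.11)&(abs(W[...,0]-.49)<.09)&(abs(W[...,1]+.418)<.07); P=W[M]; print(len(P),cv2.minAreaRect(P[:,:2].astype(np.float32)*1000),np.percentile(P[:,2],[50,90,100]))
v=f['frame'].max(2); Q=W[M&(v<70)];print('tab',Q.mean(0))
# clean cassette
M=(z>.055)&(z<.11)&(abs(W[...,0]-.44)<.07)&(abs(W[...,1]-.02)<.09); P=W[M]; print(len(P),cv2.minAreaRect(P[:,:2].astype(np.float32)*1000))
v=f['frame'].max(2); Q=W[M&(v<70)];print('tab',len(Q),Q.mean(0))
to([0.44,0,0.2],np.radians(78.5-90))
"
```

```text
37 ((531.4193725585938, -412.4024353027344), (25.057849884033203, 12.918192863464355), 3.9123375415802) [0.08213386 0.0924305  0.09476568]
tab [ 0.52672082 -0.40727727  0.06701742]
125 ((442.1954650878906, 22.64841079711914), (86.17205047607422, 14.238168716430664), 78.65057373046875)
tab 48 [ 0.43697604 -0.00430569  0.07941574]
rot [-0.0057 -0.0054 -1.316 ] shift [-0.0141 -0.2849  0.0341] t 11.75 q7 -0.86 F [ 2.3  2.2 -2.7] w 0.05
```

Emit:
arm_command:
  plan: "-0.005 -0.005 -0.18 0 -0.06 0 0.06;-0.005 -0.005 -0.36 0 -0.12 0 0.06;-0.005 -0.005 -0.54 0 -0.18 0 0.06;-0.005 -0.005 -0.72 0 -0.24 0 0.06;-0.005 -0.005 -0.9 -0.014 -0.285 0.02 0.06"

```text
time_s: 12.38
tool_pos: [0.4409, 0.0024, 0.2159]
orientation: [0.887, 0.462, 0.002, -0.001]
wrist_force: [0.2, 0.6, -1.1]
gripper_width: 0.0603
```

```bash
python3 -c "
from h import *
to([0.437,-0.004,0.2],np.radians(78.6-90))
"
```

```text
rot [ 0.001  -0.0034 -0.4107] shift [-0.0075  0.0004  0.0159] t 12.38 q7 -0.85 F [ 0.2  0.6 -1.1] w 0.0603
```

Emit:
arm_command:
  plan: "0.001 -0.003 -0.18 -0.0075 0 0.015 0.06;0.001 -0.003 -0.36 -0.0075 0 0.0155 0.06;0.001 -0.003 -0.411 -0.0075 0 0.0155 0.06;0.001 -0.003 -0.411 -0.0075 0 0.0155 0.06"

```text
time_s: 12.88
tool_pos: [0.4369, -0.0043, 0.2011]
orientation: [0.774, 0.633, 0.001, -0.0]
wrist_force: [-0.5, -0.5, -0.1]
gripper_width: 0.0598
```

```bash
python3 -c "
from h import *
f=grab('wrist','w6.png');W=world(f);z=W[...,2];v=f['frame'].max(2)
M=(z>.06)&(z<.1)&(abs(W[...,0]-.44)<.07)&(abs(W[...,1]-.02)<.09)
M2=M&(z>.072)&(z<.092)
P=W[M2];c=cv2.minAreaRect(P[:,:2].astype(np.float32)*1000);print(len(P),c)
T=W[M2&(v<80)];print('tab',len(T),T.mean(0),cv2.minAreaRect(T[:,:2].astype(np.float32)*1000))
to([0.437,-0.004,0.044],np.radians(78.6-90))
"
```

```text
1635 ((441.262451171875, 24.322080612182617), (85.80070495605469, 13.688315391540527), 78.86209869384766)
tab 607 [ 0.43639546 -0.00117113  0.07888442] ((439.4339904785156, 14.96585464477539), (66.73403930664062, 13.61457347869873), 78.97554779052734)
rot [ 0.0005 -0.0015 -0.0021] shift [-1.00e-04 -0.00e+00  1.57e-01] t 12.93 q7 -0.45 F [-0.7  0.2 -0.6] w 0.0598
```

View pics/w6.png

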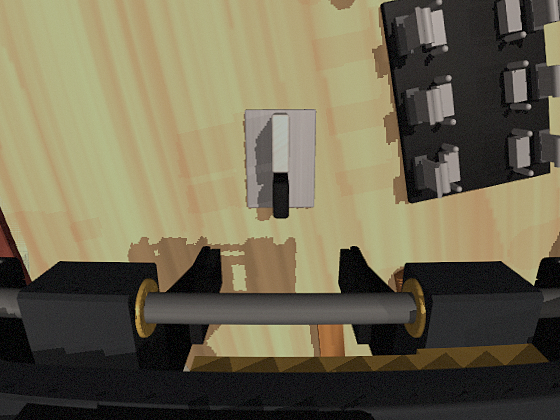

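Wrist view: the tab (281,195) and die plate (281,143) are aligned with the tool axis and centred between the fingers.

Emit:
arm_command:
  plan: "0 -0.0015 -0.006 0.0015 0.001 0.05 0.06;0 -0.0015 -0.006 0.0015 0.001 0.1 0.06;0 -0.0015 -0.006 0.0015 0.001 0.145 0.06;0 -0.0015 -0.006 0.0015 0.001 0.1555 0.06;0 -0.0015 -0.006 0.0015 0.001 0.1555 0.06"

```text
time_s: 13.55
tool_pos: [0.4385, -0.003, 0.0461]
orientation: [0.773, 0.634, -0.0, 0.0]
wrist_force: [0.4, 0.7, 0.5]
gripper_width: 0.0599
```

Emit:
arm_command:
  plan: "0 0 0 0 0 0 0;0 0 0 0 0 0 0;0 0 0 0 0 0 0;0 0 0 0 0 0 0;0 0 0 0 0 0 0"
  newtons: 50

```text
time_s: 14.18
tool_pos: [0.4385, -0.003, 0.0462]
orientation: [0.773, 0.634, -0.0, 0.0]
wrist_force: [0.7, -0.8, -0.0]
gripper_width: 0.0179
```

Emit:
arm_command:
  plan: "0 0 0 0 0 0 0;0 0 0 0 0 0 0;0 0 0 0 0 -0.03 0;0 0 0 0 0 -0.06 0;0 0 0 0 0 -0.11 0"

```text
time_s: 14.8
tool_pos: [0.437, -0.0032, 0.156]
orientation: [0.773, 0.634, -0.002, 0.0]
wrist_force: [0.3, 1.8, -4.5]
gripper_width: 0.0131
```

```bash
python3 -c "
from h import *
to([0.437,0.2535,0.15],0.040+np.pi/2)
"
```

```text
rot [4.0000e-04 4.5000e-03 1.3346e+00] shift [ 0.2518 -0.0501  0.0052] t 14.8 q7 -0.43 F [ 0.3  1.8 -4.5] w 0.0131
```

Emit:
arm_command:
  plan: "0 0.0045 0.18 0.05 -0.01 0 0;0 0.0045 0.36 0.1 -0.02 0 0;0 0.0045 0.54 0.15 -0.03 0 0;0 0.0045 0.72 0.2 -0.04 0 0;0 0.0045 0.9 0.2518 -0.05 0 0"

```text
time_s: 15.42
tool_pos: [0.4366, 0.2547, 0.1546]
orientation: [0.973, 0.232, -0.001, -0.0]
wrist_force: [1.2, 0.1, -2.9]
gripper_width: 0.0137
```

```bash
python3 -c "
from h import *
to([0.433,0.2535,0.15],0.040+np.pi/2)
"
```

```text
rot [-1.000e-04  1.200e-03  4.283e-01] shift [-0.0037 -0.0006  0.0046] t 15.43 q7 -1.65 F [ 1.2  0.1 -2.9] w 0.0137
```

Emit:
arm_command:
  plan: "0 0.001 0.18 -0.003 0 0 0;0 0.001 0.36 -0.003 0 0 0;0 0.001 0.428 -0.003 0 0.01 0;0 0.001 0.43 -0.003 0 0.05 0;0 0.001 0.43 -0.003 0 0.05 0"

```text
time_s: 16.05
tool_pos: [0.4316, 0.2516, 0.1021]
orientation: [1.0, 0.019, -0.002, 0.002]
wrist_force: [-0.0, -0.4, -3.1]
gripper_width: 0.0135
```

```bash
python3 -c "
from h import *
to([0.433,0.2527,0.058],0.0415+np.pi/2)
f=grab('wrist','w7.png');W=world(f);z=W[...,2];v=f['frame'].max(2)
M=(z>.10)&(z<.145)&(abs(W[...,0]-.47)<.07)&(abs(W[...,1]-.255)<.03)
P=W[M];print(len(P),cv2.minAreaRect(P[:,:2].astype(np.float32)*1000))
# rail walls inner/outer
M2=(z>.026)&(z<.036)&(W[...,0]>.52)&(W[...,0]<.63)&(W[...,1]>.18)&(W[...,1]<.33); p=W[M2]
for b in np.arange(.53,.62,.02):
    q=np.sort(p[(p[:,0]>=b)&(p[:,0]<b+.005),1]); i=np.argmax(np.diff(q)); print(b.round(3),q[0].round(4),q[i].round(4),q[i+1].round(4),q[-1].round(4))
"
```

```text
rot [ 0.0046  0.0047 -0.0033] shift [ 0.0016 -0.0012  0.0441] t 16.05 q7 -2.04 F [-0.  -0.4 -3.1] w 0.0135
8132 ((457.22039794921875, 255.81658935546875), (86.38700103759766, 33.497032165527344), 12.385066986083984)
0.53 0.1801 0.2302 0.2842 0.3043
0.55 0.1801 0.2315 0.2848 0.3054
0.57 0.2119 0.2322 0.2863 0.2896Traceback (most recent call last):
  File "<string>", line 10, in <module>
    q=np.sort(p[(p[:,0]>=b)&(p[:,0]<b+.005),1]); i=np.argmax(np.diff(q)); print(b.round(3),q[0].round(4),q[i].round(4),q[i+1].round(4),q[-1].round(4))
                                                   ~~~~~~~~~^^^^^^^^^^^^
    return _wrapfunc(a, 'argmax', axis=axis, out=out, **kwds)
    return bound(*args, **kwds)
ValueError: attempt to get argmax of an empty sequence
```

View pics/w7.png

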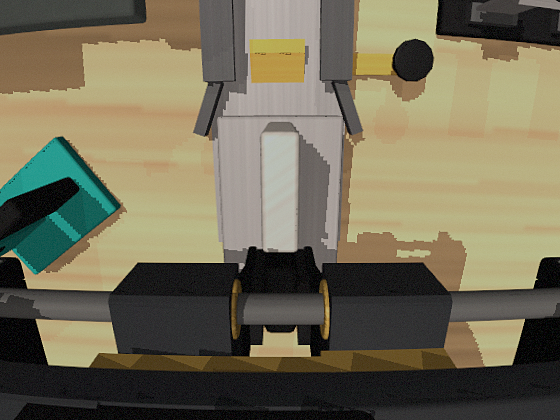

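Wrist view: the cassette, held square, is over the open rail floor with the foot inside the flared walls. The catch ramp (278,60) is up.

Emit:
arm_command:
  plan: "0.005 0.005 -0.004 0.0016 -0.001 0.02 0;0.005 0.005 -0.004 0.0016 -0.001 0.035 0;0.005 0.005 -0.004 0.0016 -0.001 0.042 0;0.005 0.005 -0.004 0.0016 -0.001 0.0435 0;0.005 0.005 -0.004 0.0016 -0.001 0.0437 0"

```text
time_s: 16.73
tool_pos: [0.4347, 0.2534, 0.0606]
orientation: [1.0, 0.021, 0.001, -0.001]
wrist_force: [-0.8, -0.2, -3.3]
gripper_width: 0.0135
```

```bash
python3 -c "
from h import *
to([0.578,0.259,0.0585],0.0415+np.pi/2)"
```

```text
rot [-0.0026 -0.003   0.0004] shift [0.1434 0.0005 0.0025] t 16.73 q7 -1.98 F [-0.8 -0.2 -3.3] w 0.0135
```

Emit:
arm_command:
  plan: "-0.0026 -0.003 0 0 0 0.0015 0;-0.0026 -0.003 0 0 0 0.0022 0;-0.0026 -0.003 0 0.01 0 0.0022 0;-0.0026 -0.003 0 0.025 0 0.0022 0;-0.0026 -0.003 0 0.04 0 0.0022 0"

```text
time_s: 17.35
tool_pos: [0.4741, 0.2553, 0.0585]
orientation: [1.0, 0.021, -0.002, 0.0]
wrist_force: [-1.4, 1.2, -0.2]
gripper_width: 0.0138
```

```bash
python3 -c "
from h import *
to([0.578,0.2593,0.0585],0.0415+np.pi/2)"
```

```text
rot [0.0002 0.0037 0.0008] shift [ 0.1039  0.0004 -0.0004] t 17.35 q7 -1.89 F [-1.4  1.2 -0.2] w 0.0138
```

Emit:
arm_command:
  plan: "0 0.003 0 0.015 0 0 0;0 0.003 0 0.03 0 0 0;0 0.003 0 0.045 0 0 0;0 0.003 0 0.055 0 0 0;0 0.003 0 0.065 0 0 0"

```text
time_s: 17.98
tool_pos: [0.5397, 0.2581, 0.0583]
orientation: [1.0, 0.021, -0.0, 0.0]
wrist_force: [-2.1, -0.1, 2.3]
gripper_width: 0.0135
```

```bash
python3 -c "
from h import *
to([0.578,0.2593,0.0585],0.0415+np.pi/2)"
```

```text
rot [0.0001 0.0008 0.0007] shift [ 0.0383  0.0004 -0.0002] t 17.98 q7 -1.79 F [-2.1 -0.1  2.3] w 0.0135
```

Emit:
arm_command:
  plan: "0 0 0 0.012 0 0 0;0 0 0 0.022 0 0 0;0 0 0 0.03 0 0 0;0 0 0 0.036 0 0 0;0 0 0 0.036 0 0 0"

```text
time_s: 18.6
tool_pos: [0.5749, 0.2599, 0.0585]
orientation: [1.0, 0.021, -0.002, -0.0]
wrist_force: [-8.8, -1.0, 9.3]
gripper_width: 0.0137
```

```bash
python3 -c "
from h import *
to([0.578,0.2593,0.0585],0.0415+np.pi/2)"
```

```text
rot [-0.0002  0.0036  0.0011] shift [ 0.0031  0.0007 -0.    ] t 18.6 q7 -1.75 F [-8.8 -1.   9.3] w 0.0137
```

Emit:
arm_command:
  plan: "0 0.003 0 0.002 0 0 0;0 0.003 0 0.003 0 0 0;0 0.003 0 0.004 0 0 0;0 0.003 0 0.004 0 0 0"

```text
time_s: 19.1
tool_pos: [0.5774, 0.26, 0.0586]
orientation: [1.0, 0.021, -0.002, -0.0]
wrist_force: [-10.9, -1.9, 11.4]
gripper_width: 0.0136
```

```bash
python3 -c "
from h import *
to([0.578,0.2593,0.0585],0.0415+np.pi/2)
for n in ('top','scene'):
    f=grab(n);W=world(f);z=W[...,2];v=f['frame'].max(2)
    M=(z>.022)&(z<.045)&(v<70)&(np.hypot(W[...,0]-.5396,W[...,1]-.1733)<.016);print(M.sum(),np.median(z[M]))
f=pickle.load(open('scene0.pkl','rb'));W=world(f);z=W[...,2];v=f['frame'].max(2)
M=(z>.022)&(z<.045)&(v<70)&(np.hypot(W[...,0]-.5396,W[...,1]-.1733)<.016);print(M.sum(),np.median(z[M]))
"
```

```text
rot [-0.0003  0.0045  0.0013] shift [0.0006 0.0007 0.0001] t 19.1 q7 -1.75 F [-10.9  -1.9  11.4] w 0.0136
43 0.028865466164591735
43 0.028623465436057205
42 0.03462193873651542
```

Emit:
arm_command:
  plan: "0 0.004 0 0.001 0.0005 0 0;0 0.004 0 0.002 0.0005 0 0;0 0.004 0 0.003 0.0005 0 0;0 0.004 0 0.003 0.0005 0 0"

```text
time_s: 19.7
tool_pos: [0.5788, 0.2598, 0.0583]
orientation: [1.0, 0.022, -0.002, -0.0]
wrist_force: [-10.2, -1.3, 7.8]
gripper_width: 0.0136
```

```bash
cat > chk.py <<'E'
from h import *
to([0.578,0.2593,0.0585],0.0415+np.pi/2)
f=grab('scene');W=world(f);z=W[...,2];v=f['frame'].max(2)
M=(z>.022)&(z<.045)&(v<70)&(np.hypot(W[...,0]-.5396,W[...,1]-.1733)<.016);print('pad z (up .0346)',M.sum(),np.median(z[M]))
E
python3 chk.py
```

```text
rot [-0.0003  0.0043  0.002 ] shift [-0.0008  0.0005 -0.0002] t 19.7 q7 -1.75 F [-10.2  -1.3   7.8] w 0.0136
pad z (up .0346) 39 0.03612303463886757
```

The catch has clicked up (pad back at 0.036). Release.

Emit:
arm_command:
  plan: "0 0 0 0 0 0 0.02;0 0 0 0 0 0 0.03;0 0 0 0 0 0 0.045;0 0 0 0 0 -0.01 0.05;0 0 0 0 0 -0.05 0.05"

```text
time_s: 20.38
tool_pos: [0.5777, 0.2593, 0.1075]
orientation: [1.0, 0.022, -0.004, 0.001]
wrist_force: [-0.1, -0.4, 0.5]
gripper_width: 0.048
```

Emit:
arm_command:
  plan: "0 0 0 0 0 -0.05 0.05;0 0 0 0 0 -0.1 0.05;0 0 0 -0.01 0.06 -0.12 0.05;0 0 0 -0.02 0.12 -0.12 0.05;0 0 0 -0.03 0.18 -0.12 0.05"

```text
time_s: 21.0
tool_pos: [0.5564, 0.0763, 0.2292]
orientation: [1.0, 0.022, -0.003, 0.001]
wrist_force: [1.2, -0.4, 0.3]
gripper_width: 0.0503
```

```bash
cat > bars.py <<'E'
from h import *
def bars(n):
    f=grab(n);W=world(f);h=cv2.cvtColor(f['frame'],cv2.COLOR_RGB2HSV);z=W[...,2]
    M=((z>.018)&(z<.045)&(W[...,1]<.02)&(W[...,1]>-.32)&(W[...,0]>.40)&(W[...,0]<.85)&(h[...,1]>110)).astype(np.uint8)
    k,l,st,ce=cv2.connectedComponentsWithStats(M)
    for i in range(1,k):
        if st[i,4]<120: continue
        P=W[l==i];P=P[P[:,2]>.024];c,wh,a=cv2.minAreaRect(P[:,:2].astype(np.float32)*1000);b=cv2.boxPoints((c,wh,a));e=max([b[1]-b[0],b[2]-b[1]],key=np.linalg.norm)
        print(n,'bar',np.round(c,1),np.round(wh,1),'ang',np.degrees(np.arctan2(e[1],e[0])).round(1)%180)
if __name__=='__main__':
    import sys; bars(sys.argv[1])
E
python3 chk.py; python3 bars.py top
python3 -c "
from h import *
f=grab('top','t8.png');W=world(f);z=W[...,2];v=f['frame'].max(2)
M=(z>.08)&(z<.104)&(W[...,0]>.5)&(W[...,0]<.68)&(abs(W[...,1]-.26)<.012); x=W[M][:,0]; print('clean',len(x),np.percentile(x,[2,50,98]),'used at start was .5633 .606 .646')
to([.56,-.187,.2],0.04)"
```

```text
rot [0.001  0.0058 0.0018] shift [ 0.0304 -0.182   0.1703] t 21.0 q7 -1.61 F [ 1.2 -0.4  0.3] w 0.0503
pad z (up .0346) 42 0.035314972469881245
top bar [ 559.9 -184.1] [ 26.7 110.6] ang 93.9
top bar [ 457.2 -202.4] [111.2  27.9] ang 85.1
clean 135 [0.56335648 0.6098856  0.64605955] used at start was .5633 .606 .646
rot [0.005  0.0041 1.5676] shift [-0.006   0.2612  0.0296] t 21.15 q7 -1.61 F [-0.2  0.4 -0.6] w 0.0499
```

Emit:
arm_command:
  plan: "0.005 0.004 -0.18 0 0.06 0 0.06;0.005 0.004 -0.36 0 0.12 0 0.06;0.005 0.004 -0.54 0 0.18 0 0.06;0.005 0.004 -0.72 0 0.24 0.01 0.06;0.005 0.004 -0.9 -0.006 0.26 0.02 0.06"

```text
time_s: 21.78
tool_pos: [0.5609, -0.1872, 0.21]
orientation: [0.902, 0.433, -0.0, -0.003]
wrist_force: [0.3, -0.3, -0.9]
gripper_width: 0.06
```

```bash
python3 -c "
from h import *
to([.5602,-.1857,.2],np.radians(4.2))"
```

```text
rot [-0.0045 -0.0035 -0.7492] shift [ 0.0007 -0.0015  0.0101] t 21.77 q7 -0.24 F [ 0.3 -0.3 -0.9] w 0.06
```

Emit:
arm_command:
  plan: "-0.004 -0.003 -0.18 0 -0.001 0.01 0.06;-0.004 -0.003 -0.36 0 -0.001 0.01 0.06;-0.004 -0.003 -0.54 0 -0.001 0.01 0.06;-0.004 -0.003 -0.72 0 -0.001 0.01 0.06;-0.004 -0.003 -0.749 0 -0.001 0.01 0.06"

```text
time_s: 22.4
tool_pos: [0.5608, -0.1856, 0.2003]
orientation: [0.68, 0.733, 0.0, -0.0]
wrist_force: [0.1, 0.1, -0.0]
gripper_width: 0.06
```

```bash
python3 bars.py wrist; python3 -c "
from h import *
to([.5602,-.1857,.2],np.radians(4.2))"
```

```text
wrist bar [ 559.2 -185.4] [ 28.  107.5] ang 92.9
wrist bar [ 457.2 -201.2] [108.4  28.5] ang 85.2
rot [ 0.0001 -0.0008  0.0001] shift [ 0.0002 -0.0004  0.0003] t 22.45 q7 0.47 F [-0.   0.3  0.1] w 0.0601
```

Emit:
arm_command:
  plan: "0 0 0.01 0 -0.001 0.055 0.06;0 0 0.01 0 -0.001 0.11 0.06;0 0 0.01 0 -0.001 0.165 0.06;0 0 0.01 0 -0.001 0.19 0.06;0 0 0.01 0 -0.001 0.196 0.06"

```text
time_s: 23.08
tool_pos: [0.5588, -0.1851, 0.0027]
orientation: [0.685, 0.728, -0.001, -0.001]
wrist_force: [0.4, 0.5, 0.4]
gripper_width: 0.0597
```

Emit:
arm_command:
  plan: "0 0 0 0 0 0 0;0 0 0 0 0 0 0;0 0 0 0 0 0 0;0 0 0 0 0 0 0;0 0 0 0 0 0 0"
  newtons: 60

```text
time_s: 23.7
tool_pos: [0.5594, -0.1852, 0.0034]
orientation: [0.685, 0.728, -0.0, -0.001]
wrist_force: [-0.7, 1.0, 6.0]
gripper_width: 0.0275
```

Emit:
arm_command:
  plan: "0 0 0 0 0 -0.05 0;0 0 0 0 0 -0.1 0;0 0 0 0 0 -0.15 0;0 0 0 -0.06 0.01 -0.16 0;0 0 0 -0.12 0.02 -0.16 0"

```text
time_s: 24.32
tool_pos: [0.5886, -0.3042, 0.165]
orientation: [0.684, 0.729, 0.001, 0.0]
wrist_force: [0.2, 0.1, -0.5]
gripper_width: 0.0278
```

```bash
python3 -c "
from h import *
to([.644,.1147,.17],np.radians(91))"
```

```text
rot [ 2.000e-03  4.000e-04 -1.524e+00] shift [ 0.4145  0.0822 -0.0044] t 24.32 q7 0.71 F [ 0.2  0.1 -0.5] w 0.0278
```

I sent that last lateral shift the wrong way (tool x is +y here). It did no harm: all clear at 165 mm. Back towards clip2.

Emit:
arm_command:
  plan: "0 0 -0.18 0.06 0.01 0 0;0 0 -0.36 0.12 0.025 0 0;0 0 -0.54 0.18 0.04 0 0;0 0 -0.72 0.24 0.055 0 0;0 0 -0.9 0.30 0.065 0 0"

```text
time_s: 24.95
tool_pos: [0.6341, 0.0013, 0.1653]
orientation: [0.296, 0.955, 0.001, 0.0]
wrist_force: [0.7, 0.1, -1.6]
gripper_width: 0.0274
```

```bash
python3 -c "
from h import *
to([.644,.1147,.17],np.radians(91))"
```

```text
rot [ 0.0014  0.001  -0.6182] shift [ 0.0559  0.0991 -0.0046] t 24.95 q7 1.03 F [ 0.7  0.1 -1.6] w 0.0274
```

Emit:
arm_command:
  plan: "0 0 -0.18 0.02 0.05 0 0;0 0 -0.36 0.056 0.099 0 0;0 0 -0.54 0.056 0.099 0 0;0 0 -0.618 0.056 0.099 0 0;0 0 -0.618 0.056 0.099 0 0"

```text
time_s: 25.58
tool_pos: [0.6436, 0.1145, 0.1651]
orientation: [-0.008, 1.0, 0.0, 0.0]
wrist_force: [-0.5, -0.7, -1.3]
gripper_width: 0.0275
```

```bash
python3 -c "
from h import *
f=grab('wrist','w9.png'); pickle.dump(f,open('w9.pkl','wb'))
to([.644,.1147,.1],np.radians(91))
W=world(f); z=W[...,2]; X,Y=W[...,0],W[...,1]
M=((z>.05)&(z<.075)&(X>.55)&(X<.75)&(Y>-.06)&(Y<.16)).astype(np.uint8)
k,l,st,ce=cv2.connectedComponentsWithStats(M)
for i in range(1,k):
    if st[i,4]>60: P=W[l==i]; print(st[i,4],np.round(cv2.minAreaRect(P[:,:2].astype(np.float32)*1000)[0],1),P[:,:2].min(0).round(4),P[:,:2].max(0).round(4))
"
```

```text
rot [ 0.0009  0.0008 -0.0023] shift [-0.0003  0.0002  0.0651] t 25.62 q7 1.44 F [ 1.2  0.5 -0.6] w 0.0278
848 [581.6  47.8] [0.5723 0.0337] [0.5904 0.062 ]
847 [580.3 113.3] [0.5714 0.0992] [0.5891 0.1273]
825 [582.9 -18.2] [ 0.5743 -0.033 ] [ 0.5914 -0.0035]
100 [704.1  61.8] [0.6979 0.0585] [0.7104 0.0646]
```

View pics/w9.png

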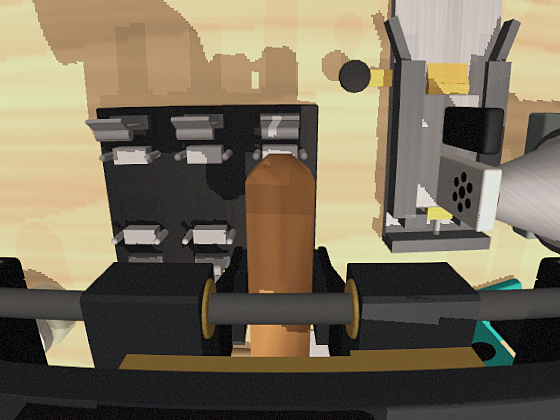

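Wrist view: the bar end (280,170) is lined up over the clip2 leaf (281,125). The seven-hole die is home in the rail with its yellow catch up behind it (447,78).

Emit:
arm_command:
  plan: "0 0 -0.003 0 -0.0008 0.05 0;0 0 -0.003 0 -0.0008 0.09 0;0 0 -0.003 0 -0.0008 0.107 0;0 0 -0.003 0 -0.0008 0.109 0;0 0 -0.003 0 -0.0008 0.109 0"

```text
time_s: 26.25
tool_pos: [0.6449, 0.1138, 0.0578]
orientation: [-0.009, 1.0, 0.001, 0.002]
wrist_force: [0.3, -0.2, 0.2]
gripper_width: 0.0275
```

```bash
python3 -c "
from h import *
to([.6437,.1137,.0274],np.radians(91.1))"
```

```text
rot [ 0.0014  0.003  -0.0017] shift [ 0.0013 -0.0001  0.0304] t 26.25 q7 1.47 F [ 0.3 -0.2  0.2] w 0.0275
```

Emit:
arm_command:
  plan: "0.001 0.003 0 0.0008 0 0.008 0;0.001 0.003 0 0.0008 0 0.015 0;0.001 0.003 0 0.0008 0 0.022 0;0.001 0.003 0 0.0008 0 0.028 0;0.001 0.003 0 0.0008 0 0.031 0"

```text
time_s: 26.88
tool_pos: [0.6437, 0.1138, 0.0273]
orientation: [-0.009, 1.0, 0.0, -0.001]
wrist_force: [-12.7, -1.9, 28.2]
gripper_width: 0.0274
```

```bash
python3 -c "
from h import *
to([.6437,.1137,.0274],np.radians(91.1))"
```

```text
rot [ 0.0005 -0.0013 -0.0017] shift [-0.     -0.0001 -0.0001] t 26.88 q7 1.47 F [-12.7  -1.9  28.2] w 0.0274
```

Emit:
arm_command:
  plan: "0 0 0 0 0 0.001 0;0 0 0 0 0 -0.002 0.035;0 0 0 0 0 -0.002 0.04;0 0 0 0 0 -0.002 0.045;0 0 0 0 0 -0.004 0.045"

```text
time_s: 27.5
tool_pos: [0.6435, 0.1137, 0.031]
orientation: [-0.009, 1.0, 0.0, -0.001]
wrist_force: [0.5, 0.9, -0.3]
gripper_width: 0.0443
```

Emit:
arm_command:
  plan: "0 0 0 0 0 -0.03 0.045;0 0 0 0 0 -0.08 0.045;0 0 0 0.01 0 -0.14 0.06;0 0 0 0.04 -0.04 -0.16 0.06;0 0 0 0.08 -0.09 -0.16 0.06"

```text
time_s: 28.12
tool_pos: [0.567, 0.0233, 0.1933]
orientation: [-0.01, 1.0, 0.0, 0.001]
wrist_force: [1.5, -3.2, -0.3]
gripper_width: 0.0586
```

```bash
cat > seat.py <<'E'
from h import *
for n in ('top','wrist'):
    f=grab(n);W=world(f);h=cv2.cvtColor(f['frame'],cv2.COLOR_RGB2HSV);z=W[...,2]
    M=((W[...,0]>.55)&(W[...,0]<.74)&(W[...,1]>-.06)&(W[...,1]<.16)&(h[...,1]>110)&(z>.04)&(z<.09)).astype(np.uint8)
    k,l,st,ce=cv2.connectedComponentsWithStats(M)
    for i in range(1,k):
        if st[i,4]>80:
            P=W[l==i];c,wh,a=cv2.minAreaRect(P[:,:2].astype(np.float32)*1000);print(n,st[i,4],np.round(c,1),np.round(wh,1),round(a,1),'top z (want .052)',np.median(P[:,2]).round(4),'z near/far',np.median(P[P[:,0]<c[0]/1000-.02,2]).round(4),np.median(P[P[:,0]>c[0]/1000+.02,2]).round(4))
E
python3 seat.py; python3 bars.py top; python3 -c "
from h import *
to([.4572,-.2025,.2],np.radians(85.2+90))"
```

```text
top 97 [662.9 115.3] [25.4 65. ] 89.5 top z (want .052) 0.052 z near/far 0.053 0.0517
wrist 1629 [622.4 113.9] [65.9 28.7] 1.8 top z (want .052) 0.0514 z near/far 0.0512 0.0512
top bar [ 457.3 -201.2] [114.6  27.9] ang 85.1
rot [ 1.3000e-03 -5.0000e-04 -1.4744e+00] shift [ 0.1106 -0.2213 -0.0081] t 28.27 q7 1.53 F [0.5 0.1 0.3] w 0.0597
```

Emit:
arm_command:
  plan: "0 0 0.18 0.02 -0.05 0 0.06;0 0 0.36 0.045 -0.1 0 0.06;0 0 0.54 0.07 -0.15 0 0.06;0 0 0.72 0.1 -0.2 0 0.06;0 0 0.9 0.11 -0.2213 0 0.06"

```text
time_s: 28.9
tool_pos: [0.4565, -0.2051, 0.1923]
orientation: [0.433, 0.901, 0.0, -0.0]
wrist_force: [1.0, 1.3, -0.2]
gripper_width: 0.0603
```

```bash
python3 -c "
from h import *
to([.4572,-.2025,.2],np.radians(-4.9))"
```

```text
rot [-5.000e-04 -5.000e-04  7.598e-01] shift [ 0.0016  0.0022 -0.0077] t 28.9 q7 1.03 F [ 1.   1.3 -0.2] w 0.0603
```

Emit:
arm_command:
  plan: "0 0 0.18 0.0016 0.002 -0.007 0.06;0 0 0.36 0.0016 0.002 -0.007 0.06;0 0 0.54 0.0016 0.002 -0.007 0.06;0 0 0.72 0.0016 0.002 -0.007 0.06;0 0 0.76 0.0016 0.002 -0.007 0.06"

```text
time_s: 29.52
tool_pos: [0.4578, -0.202, 0.1993]
orientation: [0.738, 0.675, -0.0, -0.0]
wrist_force: [0.1, -0.2, 0.5]
gripper_width: 0.06
```

```bash
python3 bars.py wrist; python3 -c "
from h import *
to([.4572,-.2025,.0035],np.radians(-4.9))"
```

```text
wrist bar [ 456.4 -201.3] [108.2  27.8] ang 85.6
rot [-0.0006 -0.0001 -0.0028] shift [-0.0006 -0.0004  0.1958] t 29.57 q7 0.26 F [-0.5  0.1  1.1] w 0.0605
```

Emit:
arm_command:
  plan: "0 0 -0.006 -0.0006 -0.001 0.055 0.06;0 0 -0.006 -0.0006 -0.001 0.11 0.06;0 0 -0.006 -0.0006 -0.001 0.165 0.06;0 0 -0.006 -0.0006 -0.001 0.19 0.06;0 0 -0.006 -0.0006 -0.001 0.195 0.06"

```text
time_s: 30.2
tool_pos: [0.4559, -0.2019, 0.0028]
orientation: [0.735, 0.678, -0.001, -0.001]
wrist_force: [0.5, 0.4, -0.8]
gripper_width: 0.06
```

Emit:
arm_command:
  plan: "0 0 0 0 0 0 0;0 0 0 0 0 0 0;0 0 0 0 0 0 0;0 0 0 0 0 0 0;0 0 0 0 0 0 0"

```text
time_s: 30.82
tool_pos: [0.4565, -0.2019, 0.0034]
orientation: [0.735, 0.678, -0.001, -0.001]
wrist_force: [-1.6, 1.2, 6.6]
gripper_width: 0.0273
```

Emit:
arm_command:
  plan: "0 0 0 0 0 -0.05 0;0 0 0 0 0 -0.1 0;0 0 0 0 0 -0.15 0;0 0 0 0.04 0.03 -0.16 0;0 0 0 0.08 0.07 -0.16 0"

```text
time_s: 31.45
tool_pos: [0.5343, -0.1275, 0.1651]
orientation: [0.736, 0.677, 0.001, -0.0]
wrist_force: [0.7, -0.2, 0.2]
gripper_width: 0.028
```

```bash
python3 -c "
from h import *
to([.645,-.0185,.165],np.radians(91.1))"
```

```text
rot [-5.0000e-04 -1.7000e-03  1.4689e+00] shift [0.1177 0.1014 0.0004] t 31.45 q7 0.17 F [ 0.7 -0.2  0.2] w 0.028
```

Emit:
arm_command:
  plan: "0 0 0.18 0.04 0.035 0 0;0 0 0.36 0.08 0.07 0 0;0 0 0.54 0.117 0.101 0 0;0 0 0.72 0.1177 0.1014 0 0;0 0 0.9 0.1177 0.1014 0 0"

```text
time_s: 32.08
tool_pos: [0.645, -0.0179, 0.1646]
orientation: [0.958, 0.288, -0.0, -0.0]
wrist_force: [-0.6, -0.5, -0.4]
gripper_width: 0.0278
```

```bash
python3 -c "
from h import *
to([.645,-.0185,.165],np.radians(91.1))"
```

```text
rot [-8.000e-04  2.000e-04  5.641e-01] shift [-0.0003  0.0005 -0.0004] t 32.08 q7 -0.83 F [-0.6 -0.5 -0.4] w 0.0278
```

Emit:
arm_command:
  plan: "0 0 0.18 0 0.0005 0 0;0 0 0.36 0 0.0005 0 0;0 0 0.54 0 0.0005 0 0;0 0 0.564 0 0.0005 0 0;0 0 0.564 0 0.0005 0 0"

```text
time_s: 32.7
tool_pos: [0.6452, -0.0182, 0.1644]
orientation: [1.0, 0.011, -0.0, -0.0]
wrist_force: [-0.1, -0.3, -1.0]
gripper_width: 0.0276
```

```bash
python3 -c "
from h import *
f=grab('wrist','w10.png')
to([.645,-.0183,.058],np.radians(91.1))
W=world(f); z=W[...,2]; X,Y=W[...,0],W[...,1]
M=((z>.05)&(z<.075)&(X>.55)&(X<.75)&(Y>-.06)&(Y<.16)&(cv2.cvtColor(f['frame'],cv2.COLOR_RGB2HSV)[...,1]<100)).astype(np.uint8)
k,l,st,ce=cv2.connectedComponentsWithStats(M)
for i in range(1,k):
    if st[i,4]>60: P=W[l==i]; print(st[i,4],P[:,:2].min(0).round(4),P[:,:2].max(0).round(4))
"
```

```text
rot [-0.0006  0.0007  0.0033] shift [-1.000e-04  1.000e-04  1.065e-01] t 32.75 q7 -1.34 F [ 0.2 -0.1 -1.1] w 0.0274
866 [0.6977 0.1009] [0.716  0.1307]
862 [0.6984 0.0358] [0.7164 0.0644]
879 [ 0.6993 -0.0297] [ 0.7176 -0.0015]
117 [0.5773 0.0332] [0.5918 0.0465]
```

View pics/w10.png

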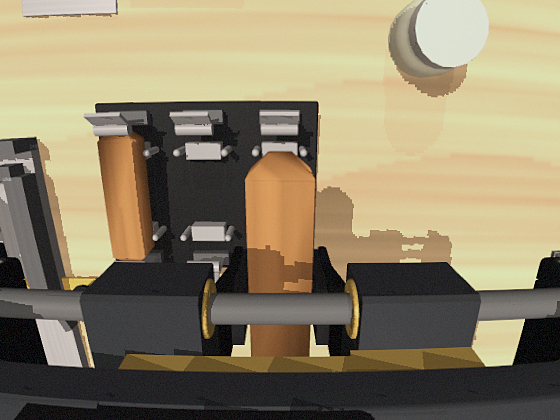

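Wrist view: bar 1 sits snapped under its nose (125,195). The held bar is over clip0, whose far leaf is at (280,122). Jar at (450,30), clear.

Emit:
arm_command:
  plan: "0 0 0.003 0.001 -0.0005 0.05 0;0 0 0.003 0.001 -0.0005 0.09 0;0 0 0.003 0.001 -0.0005 0.105 0;0 0 0.003 0.001 -0.0005 0.107 0;0 0 0.003 0.001 -0.0005 0.107 0"

```text
time_s: 33.38
tool_pos: [0.6471, -0.0179, 0.0591]
orientation: [1.0, 0.01, 0.001, -0.0]
wrist_force: [0.0, -0.0, -0.7]
gripper_width: 0.0277
```

```bash
python3 -c "
from h import *
to([.646,-.0175,.0274],np.radians(91.1))"
```

```text
rot [-0.0007 -0.0014  0.0007] shift [-0.0012 -0.0004  0.0317] t 33.38 q7 -1.29 F [ 0.  -0.  -0.7] w 0.0277
```

Emit:
arm_command:
  plan: "0 -0.0014 0 -0.0008 0 0.009 0;0 -0.0014 0 -0.0008 0 0.016 0;0 -0.0014 0 -0.0008 0 0.023 0;0 -0.0014 0 -0.0008 0 0.029 0;0 -0.0014 0 -0.0008 0 0.032 0"

```text
time_s: 34.0
tool_pos: [0.6459, -0.0178, 0.0274]
orientation: [1.0, 0.01, -0.001, -0.001]
wrist_force: [-12.5, 1.1, 28.2]
gripper_width: 0.0272
```

```bash
python3 -c "
from h import *
to([.646,-.0175,.0274],np.radians(91.1))"
```

```text
rot [-0.0014  0.0012  0.0007] shift [ 0.0001 -0.0003  0.    ] t 34.0 q7 -1.27 F [-12.5   1.1  28.2] w 0.0272
```

Emit:
arm_command:
  plan: "0 0 0 0 0 0 0.03;0 0 0 0 0 -0.002 0.035;0 0 0 0 0 -0.002 0.04;0 0 0 0 0 -0.002 0.045;0 0 0 0 0 -0.004 0.045"

```text
time_s: 34.62
tool_pos: [0.6458, -0.0178, 0.0313]
orientation: [1.0, 0.01, -0.001, -0.001]
wrist_force: [-0.1, 0.2, -0.1]
gripper_width: 0.0441
```

Emit:
arm_command:
  plan: "0 0 0 0 0 -0.03 0.045;0 0 0 0 0 -0.08 0.045;0 0 0 0 0 -0.14 0.06;0 0 0 -0.05 0.02 -0.18 0.06;0 0 0 -0.1 0.05 -0.2 0.06"

```text
time_s: 35.25
tool_pos: [0.5499, -0.0686, 0.2321]
orientation: [1.0, 0.011, 0.0, -0.0]
wrist_force: [0.8, -1.1, 2.7]
gripper_width: 0.0589
```

Emit:
arm_command:
  plan: "0 0 0 -0.02 0.05 0 0.06;0 0 0 -0.04 0.1 0 0.06;0 0 0 -0.04 0.1 0 0.06;0 0 0 -0.04 0.1 0 0.06;0 0 0 -0.04 0.1 0 0.06"

```text
time_s: 35.88
tool_pos: [0.5126, -0.168, 0.2318]
orientation: [1.0, 0.012, 0.0, -0.0]
wrist_force: [1.1, -0.0, -0.7]
gripper_width: 0.0603
```

```bash
python3 seat.py; python3 bars.py top; python3 chk.py
python3 - <<'E'
from h import *
a=grab('top')['frame'];f=grab('scene');b=f['frame']
W=world(f);z=W[...,2];v=b.max(2)
M=(abs(W[...,0]-.49)<.09)&(abs(W[...,1]+.418)<.09)&(z>.03)
for n,Q in(('used tab',M&(v<90)),('used die',M&(v>110))):
    P=W[Q];print(n,len(P),P.mean(0).round(3),P.min(0).round(3),P.max(0).round(3))
M=(z>.03)&(z<.12)&(abs(W[...,1]-.262)<.015)&(W[...,0]>.5)&(W[...,0]<.7);P=W[M];print('clean',P[:,0].min(),P[:,0].max())
A=cv2.resize(a[140:300,160:450,::-1],(800,441));cv2.imwrite('pics/fin_top.png',A)
cv2.imwrite('pics/fin_sc.png',cv2.resize(b[140:290,100:460,::-1],(800,333),interpolation=cv2.INTER_CUBIC))
E
```

```text
top 288 [643.9 113.5] [102.9  26.2] 1.8 top z (want .052) 0.052 z near/far 0.0523 0.0519
top 280 [646.8 -17.6] [ 26.7 106.6] 89.7 top z (want .052) 0.0521 z near/far 0.0521 0.052
wrist 1685 [638.5 101.7] [ 21.1 103.6] 82.0 top z (want .052) 0.0504 z near/far 0.0508 0.0487
wrist 3405 [637.1 -18.1] [92.9 29.8] 1.7 top z (want .052) 0.0514 z near/far 0.0513 0.0514
rot [-0.0006 -0.0004 -0.0184] shift [ 0.0753 -0.426   0.1736] t 36.02 q7 -1.21 F [ 0.1 -0.1  0.8] w 0.0603
pad z (up .0346) 43 0.034908820500431315
used tab 162 [ 0.496 -0.406  0.063] [ 0.458 -0.419  0.03 ] [ 0.544 -0.401  0.087]
used die 111 [ 0.533 -0.41   0.071] [ 0.455 -0.418  0.032] [ 0.547 -0.403  0.092]
clean 0.5621009857895555 0.6951542519625044
```

View pics/fin_sc.png

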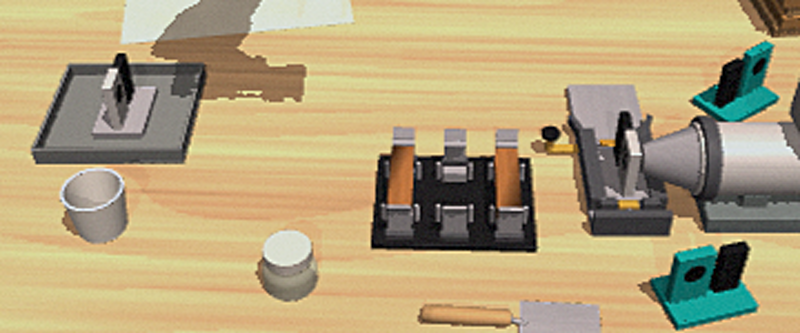

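View pics/fin_top.png

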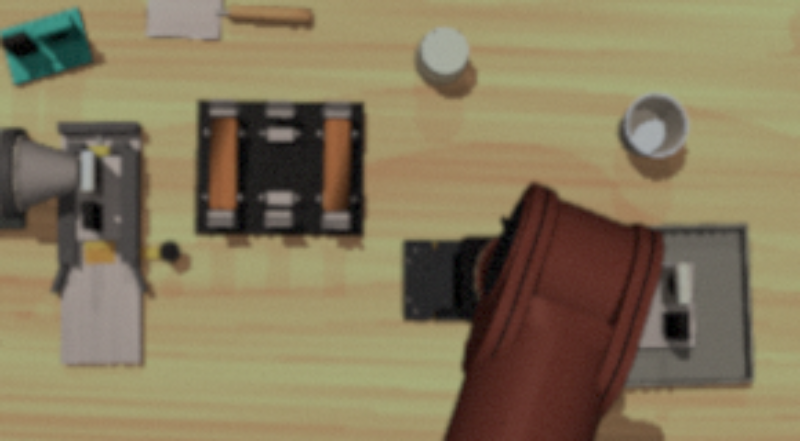

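The final views show both bars snapped into clip0 and clip2, the used die standing upright in the tray, the clean die home with the catch up, and the jar and beaker in place. The arm is clear of everything.

```bash
python3 -c "
from cell import bot
print(bot.hand_in())"
```

```text
the job is handed in; nothing more can be done
None
```

I did the whole job and handed it in at about 36 s of robot time. The hand-in itself gives no verdict.

**What I did:** I pressed the catch and the used cassette popped about 20 mm out. I drew it from the rail and stood it in the wash tray. I then slid the clean cassette in, die end first, until the catch clicked up behind it. Finally I snapped both bars into clip pairs 0 and 2; I saw only two bars in the scene.

**Last checks:**
- **Catch:** the press pad is back at 35 mm, its height when up.
- **Clean cassette:** it sits within a millimetre or so of where the used one was caught at the start.
- **Bars:** both tops are level at 52 mm, and their centres are within about 1 mm of the estimated seats.
- **Used cassette:** it stands upright, with its die top at 92 mm against the 90 mm expected on the tray floor. Its grip point is about 25 mm from the tray centre.
- **Jar and beaker:** they look unmoved in the final pictures; I did not measure them again.

**Did not go to plan:** one sideways move while I carried the first bar went the wrong way, in clear space at 165 mm height, and did no harm. One last wrist-camera reading of the bar in clip pair 2 was off (12 mm to the side). That view sees it only in part, and the top camera put it in its seat.

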